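# Set a sheet blank over the end of the sawing board

### The arm

A 6-joint arm with a two-finger parallel gripper is mounted at the origin on the work surface. World frame = base frame: x ahead of the robot, y to its left, z up, the work surface at z = 0. Lengths are in m, angles in degrees, forces in N, time in s.
With the tool pointing down it reaches from about 0.25 to 0.775 m from the base axis. Payload 8.9 kg.
Tool frame: the origin (TCP) lies between the finger pads; the fingertips stand 25 mm ahead of it and the grasp point (between the pads) lies 6 mm ahead of it (arm.tcp_to_tips is the z of the fingertips in the tool frame, in m); z points along the fingers, y is the direction in which the jaws open and shut (so a half turn about z gives the same grasp; the last joint's range is limited). The gripper opens to 85 mm and grips with 20 to 120 N. Pads are 22 mm wide; open, the fingers measure 114 mm over their backs; the gripper's body (76 mm by 85 mm) begins 54 mm behind the grasp point. The pads swing forward as they close: fully open they stand 13 mm farther back than shut.
Start: joints at [-75.877, 16.656, -8.789, 64.555, 0, 82.019], TCP at [0.198, -0.486, 0.256] pointing down, gripper open.
Joint ranges: [-144.48, 144.48], [-52.06, 99.96], [-74.48, 78.29], [-112.23, 115.85], [-86.99, 84.42], [-180, 180]. Speed limits (degrees/s): [127.2, 127.2, 159.86, 180, 180, 180].

### API

Orientations are given as [roll, pitch, yaw] about the fixed x, y, z axes, in that order (R = Rz(yaw) Ry(pitch) Rx(roll)).
In Python, from rig import get_state, imaging, workorder, arm gives the robot as it stands.
- The arm moves only by the tool servo_tool, never from a script. Its arguments are lists of equal length, an entry for each row: "hand": the finger opening in cm, from 0 to 8.54; "delta_pos": the shift along the world's x, y, z in cm, a list of three; "delta_rot": the turn, a rotation vector about the world's x, y, z in degrees, a list of three. A call has 1 to 12 rows; each row is the pose to reach, as a shift and turn from the pose commanded when the call began; what a row does not reach only later rows make up. A row lasts 1/12 s, in which the tool goes at most 41.7 mm and 7.16 degrees, less where a joint would pass 70% of its speed; a pose out of reach is approached as far as the arm can. A call with a gripper value outside its range is refused whole. The fingers move at their own pace and stop on an object; "grip_force" is the grip in N (left out, the last holds). Time passes only in rows, so rows that repeat a pose let the fingers close. It gives the time, the measured TCP pose, the force and the opening at its end, in the units of the state.
- get_state(): the state, without advancing time (a new reading comes with each control period).
- imaging.get_image(name): name is "scene" or "top" or "wrist"; returns the picture (420x560x3 uint8, red, green, blue); there is no depth.
- imaging.calibration(name): a dict with "mtx" (3x3 intrinsics, pixels), "camera_from_world" (4x4, takes a point from world to camera coordinates). Camera axes: x right, y up, looking along -z (the intrinsics and any distortion apply to the point x, -y, -z); pixel columns grow to the right and rows downward; lengths in m; the calibration is good to about 2 mm. A picture is of the moment at which its call begins: read the wrist's pose just before it. calibration takes no time and is no camera call; for the wrist camera it gives the pose at the moment of the call.
- workorder.sign_off(): hands the job in, once; it reports no verdict.
The state is a dict: "t": time; "qpos": joint angles; "qd": joint speeds; "joint_efforts": joint torques, N m; "position": TCP position; "ee_rot": TCP orientation; "wrist_force": force on the tool from outside, world axes, zero at the start; "ft_torque": the same for the moment, N m; "opening": finger opening in m.
Only numpy, scipy, OpenCV 4.12 (cv2) and the standard library are available. Lean on these libraries where they do the work, as an engineer would, in place of code of your own. Each camera call takes 0.05 s, during which the arm holds its last target. There are 200 camera calls.

### The job

Get the aluminium blank ready to saw: push it with the fingertips, never picking it up, so that its long edge lies flat against the dark fence and its blue waste end sticks out over the saw end of the raised board, with the black cut line about 5 mm past the board's end. Leave it lying flat there, take the hand away, and do not disturb the hacksaw, the cork block, the cone or the marker on the bench.

Things in the scene. Friction and masses are not known exactly. Their poses are not given: they have to be found in the camera images.
- stand: Fixed raised wooden sawing board. Origin: at bench level below the middle of its top; the flat top is 160 (x) by 360 (y) mm, 88 mm above the origin. A dark fence, 14 mm above the top, runs along the +x side; its face that the blank lies against is at x = +58 mm, over the whole length. Saw end: the -y end, y = -180, open air beyond. Base and holdfast (80 mm high) reach behind the fence to x = +195.
- blank: Loose flat aluminium sheet, 100 (x) by 200 (y) by 4 (z) mm, about 0.2 kg, lying on the board's top. Origin: centre of its underside. Its -y end, towards the saw end, is the waste end: the last 40 mm are inked blue, bounded by a black cut line at y = -60 mm. It starts wholly on the board, off the fence and a little askew; it slides with ordinary friction.
- cut_line (a point): Middle of the black cut line, on the blank's upper face (4 mm above its underside); axes as the blank's.
- saw_end (a point): Middle of the board's saw end, at the level of the top's surface; axes as the stand's (-y points out over the end).
- hacksaw: Bystander: small red-framed hacksaw lying flat on the bench off the saw end, about 290 (x) by 90 (y) by 20 mm, blade line through the origin, handle to -x, frame to +y. Origin at bench level.
- cork_block: Bystander: cork sanding block 65 (x) by 110 (y) by 36 mm on the bench. Origin: centre of its underside.
- cone: Bystander: brown pine cone standing on the bench, 54 mm across, 66 mm tall. Origin: centre of its foot.
- marker: Bystander: blue-and-grey marker pen standing upright on its cap on the bench, 23 mm across, 131 mm tall. Origin: centre of its foot.
There are look-alikes about, which are no part of the job. What is meant by the blank is not pink, and is the larger of those in its own colour.

How it is judged (in metres and radians):
At the end, for the whole second after the job is handed in: The blank lies flat and at rest on the board's top, its long edge against the fence (gap at mid-length under 3 mm, within 0.025 rad of parallel), and the black cut line is 0 to 10 mm past the saw end of the board (y of cut_line in the frame of stand between -0.19 and -0.18 m and x of blank in the frame of stand between 0.005 and 0.012 m and angle between the y axis of blank and the y axis of stand, either way round below 0.025 rad and angle between blank's own z axis and vertical below 0.03 rad and z of blank in the frame of stand between 0.085 and 0.091 m and linear speed of blank below 0.01 m/s); the robot touches nothing.
It fails at once if the blank is lifted (8 mm off the board's top), tipped (more than 0.1 rad) or dropped (z of blank in the frame of stand above 0.096 m or z of blank in the frame of stand below 0.078 m or angle between blank's own z axis and vertical above 0.1 rad).
It fails at once if the blank is pushed with the arm or the gripper's body in place of the fingers (contact force between the arm and blank above 3 N).
It fails at once if the hacksaw, cork block, cone or marker is moved by more than 15 mm or knocked over (distance of any of hacksaw, cork_block, cone, marker from where it was at the start of the episode above 0.015 m or angle between any of hacksaw, cork_block, cone, marker's own z axis and vertical above 0.4 rad).
It also fails if it takes over 67 s, if anything falls off the work surface, if the arm or the gripper's body presses on something with over 40 N, if the wrist force passes 120 N, or if a joint passes its speed limit or range.

## Working session

There is one attempt and no reset: what is moved stays moved. The work goes in short steps, Python scripts to look and compute and a tool call to move; the robot and the scene stay as the last step left them, time stands still between calls to the robot, and variables do not carry over. Pictures are saved under pics/ and viewed, about 8 in all and at most 12, crops included, and the job is handed in when it is done.

Besides the shell and the picture viewer there is one more tool, called after "Call:" by a JSON object that holds its "method" and its "body", one argument or row to a line. servo_tool: Moves the arm, as the interface text tells. Its arguments: {"type":"object","properties":{"hand":{"type":"array","items":{"type":"number"}},"delta_pos":{"type":"array","items":{"type":"array","items":{"type":"number"}}},"delta_rot":{"type":"array","items":{"type":"array","items":{"type":"number"}}},"grip_force":{"type":"number"}},"required":["hand","delta_pos","delta_rot"]}

```bash
mkdir -p pics; ls; python3 - <<'E'
from rig import get_state, imaging, arm
import cv2
for n in ("top","scene"):
    im=imaging.get_image(n); cv2.imwrite(f"pics/{n}0.png",im[:,:,::-1])
    c=imaging.calibration(n); print(n,c)
s=get_state(); print(s)
E
```

```text
pics
top {'mtx': array([[523.19172931,   0.        , 278.23803953],
       [  0.        , 523.19172931, 210.21691538],
       [  0.        ,   0.        ,   1.        ]]), 'camera_from_world': array([[ 0.00244503, -0.99992715,  0.01182016,  0.0013651 ],
       [ 0.99271437,  0.00385099,  0.12042983, -0.52690465],
       [-0.12046658,  0.01143959,  0.99265147, -1.1955768 ],
       [ 0.        ,  0.        ,  0.        ,  1.        ]])}
scene {'mtx': array([[411.49054902,   0.        , 279.70931906],
       [  0.        , 411.49054902, 207.7755447 ],
       [  0.        ,   0.        ,   1.        ]]), 'camera_from_world': array([[ 0.09931596,  0.99490532,  0.01731322, -0.08748457],
       [-0.68803767,  0.05609272,  0.72350382,  0.31049292],
       [ 0.71884665, -0.08376762,  0.69010324, -1.35188126],
       [ 0.        ,  0.        ,  0.        ,  1.        ]])}
{'t': 0.1, 'qpos': array([-7.58768525e+01,  1.66855535e+01, -8.82662647e+00,  6.45550316e+01,
       -3.19432006e-04,  8.20204690e+01]), 'qd': array([ 0.04157837, -0.1650226 ,  0.09190844, -0.03371025, -0.05216793,
        0.09294528]), 'joint_efforts': array([ 5.13442264e-04, -5.37980890e+01,  3.31916463e+01,  9.37703677e-03,
       -2.68741169e-04, -1.04022885e-05]), 'position': array([ 0.19746752, -0.48605377,  0.25579182]), 'ee_rot': array([-1.79933395e+02, -9.01390981e-03,  2.21026735e+01]), 'wrist_force': array([0.08606597, 0.11341106, 0.21704414]), 'ft_torque': array([-0.00231764, -0.01940169, -0.02013629]), 'opening': 0.0852976533993542}
```

View pics/top0.png

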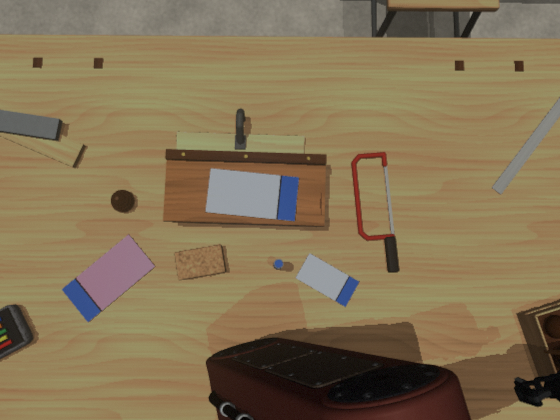

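View pics/scene0.png

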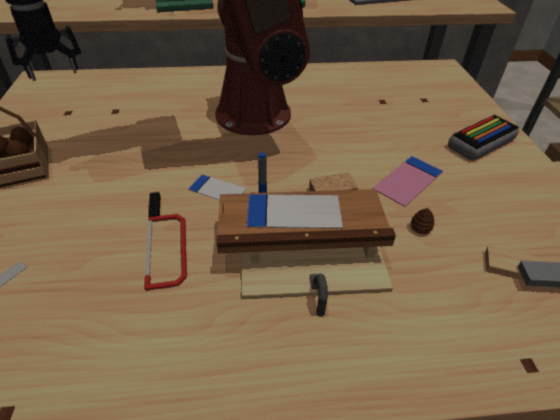

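Two views: the real blank is the large grey sheet on the board at top (252,195). The look-alikes are the pink sheet at (108,278) and the small grey sheet at (328,280). I choose the one on the board and check it in a close crop.

```bash
cat > h.py <<'E'
import numpy as np, cv2
from rig import get_state, imaging, arm
def ray(name,px,z,cal=None):
    c=cal or imaging.calibration(name); K=c["mtx"]; T=c["camera_from_world"]
    R=T[:3,:3]; o=-R.T@T[:3,3]
    px=np.atleast_2d(np.asarray(px,float))
    d=np.c_[(px[:,0]-K[0,2])/K[0,0],-(px[:,1]-K[1,2])/K[1,1],-np.ones(len(px))]@R
    return o+d*((z-o[2])/d[:,2])[:,None]
def project(name,P,cal=None):
    c=cal or imaging.calibration(name); T=c["camera_from_world"]
    q=np.atleast_2d(P)@T[:3,:3].T+T[:3,3]; 
    return np.c_[q[:,0]/-q[:,2],-q[:,1]/-q[:,2]]*c["mtx"][0,0]+c["mtx"][:2,2]
def masks(im):
    h=cv2.cvtColor(im,cv2.COLOR_RGB2HSV); H,S,V=[h[:,:,i].astype(int) for i in range(3)]
    return dict(grey=(S<50)&(V>120), blue=(H>100)&(H<130)&(S>130)&(V>60))
E
python3 - <<'E'
from h import *
im=cv2.imread("pics/top0.png")[:,:,::-1].copy()
m=masks(im)
roi=np.zeros(im.shape[:2],bool); roi[160:226,190:320]=1
def rect(k):
    mm=((k)&roi).astype(np.uint8); cs,_=cv2.findContours(mm,0,1); c=max(cs,key=cv2.contourArea)
    b=cv2.boxPoints(cv2.minAreaRect(c)); return b
for n,k in m.items():
    b=rect(k); w=ray("top",b,0.092); print(n,b.round(1).tolist(),w.round(4).tolist())
    print(" sides",np.linalg.norm(np.diff(w,axis=0),axis=1).round(4))
    cv2.polylines(im,[b.astype(int)],1,(0,255,0),1) if 0 else None
print("marker/cork/hacksaw rough",ray("top",[[280,265]],0.13),ray("top",[[200,262]],0.036),ray("top",[[375,196]],0.01))
c=im[130:300,150:420]; cv2.imwrite("pics/crop0.png",cv2.resize(c,None,fx=2.9,fy=2.9,interpolation=cv2.INTER_CUBIC)[:,:,::-1])
E
```

```text
grey [[205.1999969482422, 211.6999969482422], [209.8000030517578, 167.5], [280.1000061035156, 174.89999389648438], [275.5, 219.10000610351562]] [[0.5156, 0.1663, 0.092], [0.6159, 0.1578, 0.092], [0.5997, -0.0003, 0.092], [0.4997, 0.0099, 0.092]]
 sides [0.1006 0.1589 0.1006]
blue [[277.3999938964844, 218.1999969482422], [281.29998779296875, 175.6999969482422], [297.70001220703125, 177.1999969482422], [293.79998779296875, 219.6999969482422]] [[0.5016, 0.0055, 0.092], [0.5979, -0.003, 0.092], [0.5946, -0.0399, 0.092], [0.4984, -0.0311, 0.092]]
 sides [0.0966 0.037  0.0966]
marker/cork/hacksaw rough [[3.97454748e-01 1.20500724e-04 1.30000000e-01]] [[0.40539526 0.18322731 0.036     ]] [[ 0.56483788 -0.22950308  0.01      ]]
```

View pics/crop0.png

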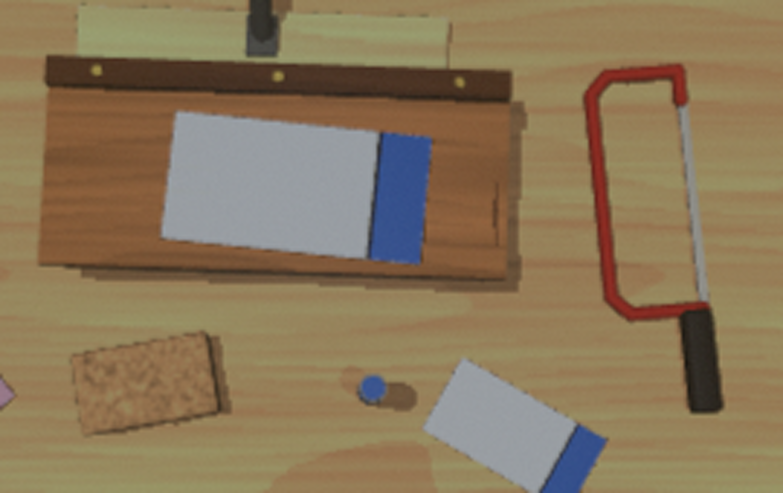

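The crop shows the 100 x 200 grey sheet with its blue end and black line at crop (375,195). The fence face runs from (48,87) to (510,101), and the board's near edge from (38,264) to (505,278). This is the right blank. Next I compute the stand's pose.

```bash
python3 - <<'E'
from h import *
# refine edges by intensity profile on the top image
f=lambda a:np.array(a)/2.9+[150-.3,130-.3]
N=ray("top",f([[38,264],[505,278]]),.088); F=ray("top",f([[48,87],[510,101]]),.102)
Fb=ray("top",f([[46,56],[512,70]]),.102)
for n,A in (("near",N),("face",F),("back",Fb)): 
    d=A[1]-A[0]; print(n,A.round(4).tolist(),np.linalg.norm(d).round(4),"yaw",np.degrees(np.arctan2(d[0],-d[1])).round(2))
T=imaging.calibration("top")["camera_from_world"]; print("cam",(-T[:3,:3].T@T[:3,3]).round(3))
im=cv2.imread("pics/top0.png").astype(int)
for c in (180,245,310): print("col",c,[(r,im[r,c].tolist()) for r in list(range(146,166))][::1])
for c in (180,245,310): print("col",c,[(r,im[r,c].tolist()) for r in range(218,230)])
for r in (170,190,212): print("row",r,[(c,im[r,c].tolist()) for c in range(319,332)])
E
```

```text
near [[0.4955, 0.2607, 0.088], [0.486, -0.0982, 0.088]] 0.359 yaw -1.52
face [[0.631, 0.254, 0.102], [0.6218, -0.1018, 0.102]] 0.3559 yaw -1.48
back [[0.6553, 0.2562, 0.102], [0.6462, -0.1035, 0.102]] 0.3599 yaw -1.46
cam [0.379 0.017 1.25 ]
col 180 [(146, [107, 152, 152]), (147, [110, 155, 152]), (148, [108, 151, 149]), (149, [82, 114, 121]), (150, [32, 51, 76]), (151, [31, 49, 73]), (152, [33, 51, 74]), (153, [35, 53, 77]), (154, [36, 54, 78]), (155, [32, 49, 74]), (156, [32, 49, 73]), (157, [33, 51, 73]), (158, [32, 47, 67]), (159, [24, 37, 48]), (160, [36, 58, 83]), (161, [55, 89, 128]), (162, [53, 87, 126]), (163, [53, 85, 123]), (164, [54, 87, 126]), (165, [54, 89, 130])]
col 245 [(146, [62, 73, 80]), (147, [68, 84, 89]), (148, [77, 100, 102]), (149, [86, 115, 117]), (150, [105, 147, 148]), (151, [85, 118, 125]), (152, [36, 53, 77]), (153, [37, 53, 76]), (154, [48, 83, 102]), (155, [72, 132, 151]), (156, [72, 132, 150]), (157, [63, 117, 135]), (158, [41, 63, 82]), (159, [36, 49, 68]), (160, [35, 48, 66]), (161, [32, 42, 54]), (162, [37, 56, 80]), (163, [57, 89, 128]), (164, [57
[... 1490 characters left out ...]
[59, 84, 111]), (328, [62, 88, 115]), (329, [59, 87, 112]), (330, [60, 86, 113]), (331, [72, 102, 124])]
row 190 [(319, [53, 83, 122]), (320, [55, 86, 123]), (321, [53, 83, 121]), (322, [51, 81, 119]), (323, [53, 82, 120]), (324, [53, 83, 119]), (325, [56, 84, 113]), (326, [61, 85, 111]), (327, [61, 85, 112]), (328, [60, 86, 112]), (329, [71, 102, 124]), (330, [94, 133, 152]), (331, [90, 130, 150])]
row 212 [(319, [57, 91, 132]), (320, [53, 85, 124]), (321, [47, 74, 109]), (322, [59, 92, 134]), (323, [56, 91, 132]), (324, [56, 89, 126]), (325, [58, 84, 109]), (326, [59, 85, 110]), (327, [60, 85, 110]), (328, [69, 99, 122]), (329, [90, 130, 150]), (330, [90, 131, 151]), (331, [91, 131, 151])]
```

```bash
python3 - <<'E'
from h import *
F=ray("top",[[180,160],[245,162.3],[310,165]],.088); N=ray("top",[[180,220.7],[245,222.7],[310,225]],.088)
E=ray("top",[[325.3,170],[325,190],[324.6,212]],.088)
print(F.round(4),N.round(4),E.round(4))
a=np.radians(-1.5); ex=np.array([np.cos(a),np.sin(a)]); ey=np.array([-np.sin(a),np.cos(a)])
fx=(F[:,:2]@ex); nx=N[:,:2]@ex; eyv=E[:,:2]@ey
print("fence-near",fx,nx,(fx.mean()-nx.mean()),"(want .138)","end",eyv)
ox=(fx.mean()-.058+nx.mean()+.08)/2; oy=eyv.mean()+.18
O=ex*ox+ey*oy; print("stand",O)
# blank
c=np.array([[.5156,.1663],[.6159,.1578],[.5954,-.0405],[.4978,-.0305]])
loc=np.c_[(c-O)@ex,(c-O)@ey]; print("blank corners in stand",loc.round(4))
np.save("stand.npy",np.r_[O,a])
E
```

```text
[[ 0.6335  0.2259  0.088 ]
 [ 0.6289  0.0791  0.088 ]
 [ 0.6234 -0.068   0.088 ]] [[ 0.4957  0.2225  0.088 ]
 [ 0.4918  0.0777  0.088 ]
 [ 0.4871 -0.0673  0.088 ]] [[ 0.6121 -0.1025  0.088 ]
 [ 0.5663 -0.1015  0.088 ]
 [ 0.5165 -0.1002  0.088 ]]
fence-near [0.62736799 0.62665172 0.62501256] [0.48971784 0.48955327 0.48871631] 0.13701495047588214 (want .138) end [-0.08647228 -0.08661044 -0.08660408]
stand [0.5710876  0.07851531]
blank corners in stand [[-0.0578  0.0863]
 [ 0.0427  0.0804]
 [ 0.0274 -0.1183]
 [-0.0704 -0.1109]]
```

```bash
python3 - <<'E'
from h import *
O=np.array([.5711,.0785]); a=np.radians(-1.7); np.save("stand.npy",np.r_[O,a])
ex=np.array([np.cos(a),np.sin(a)]); ey=np.array([-np.sin(a),np.cos(a)])
s=get_state(); print(arm.tcp_to_tips,s["position"],s["ee_rot"])
p=O+ex*-.011+ey*.112; print("start push",p,"delta cm",(p-s["position"][:2])*100,"rot",88.3-s["ee_rot"][2])
print("dir -y",-ey)
E
```

```text
0.025 [ 0.19746752 -0.48605377  0.25579182] [-1.79933395e+02 -9.01390981e-03  2.21026735e+01]
start push [0.56342746 0.19077703] delta cm [36.59599444 67.68308017] rot 66.19732652062606
dir -y [-0.02966624 -0.99955986]
```

Call:
{"method": "servo_tool", "body": {
  "hand": [5, 5, 5, 5, 5, 5, 5, 5, 5, 5, 5, 5],
  "delta_pos": [
    [36.5, 67.7, 0],
    [36.5, 67.7, 0],
    [36.5, 67.7, 0],
    [36.5, 67.7, 0],
    [36.5, 67.7, 0],
    [36.5, 67.7, 0],
    [36.5, 67.7, 0],
    [36.5, 67.7, 0],
    [36.5, 67.7, 0],
    [36.5, 67.7, 0],
    [36.5, 67.7, 0],
    [36.5, 67.7, 0]
  ],
  "delta_rot": [
    [0, 0, 66.2],
    [0, 0, 66.2],
    [0, 0, 66.2],
    [0, 0, 66.2],
    [0, 0, 66.2],
    [0, 0, 66.2],
    [0, 0, 66.2],
    [0, 0, 66.2],
    [0, 0, 66.2],
    [0, 0, 66.2],
    [0, 0, 66.2],
    [0, 0, 66.2]
  ]
}}

```text
t: 1.1
position: [0.4352, -0.0441, 0.2563]
ee_rot: [180.0, 0.0, 88.3]
wrist_force: [0.4, -1.7, -0.9]
opening: 0.0501
```

Call:
{"method": "servo_tool", "body": {
  "hand": [5, 5, 5, 5, 5, 5, 5, 5, 5, 5],
  "delta_pos": [
    [12, 22, 0],
    [12, 22, 0],
    [12, 22, 0],
    [12, 22, 0],
    [12, 22, 0],
    [12, 22, 0],
    [12, 22, -8],
    [12, 22, -8],
    [12, 22, -8],
    [12, 22, -8]
  ],
  "delta_rot": [
    [0, 0, 0],
    [0, 0, 0],
    [0, 0, 0],
    [0, 0, 0],
    [0, 0, 0],
    [0, 0, 0],
    [0, 0, 0],
    [0, 0, 0],
    [0, 0, 0],
    [0, 0, 0]
  ]
}}

```text
t: 1.93
position: [0.553, 0.1734, 0.1749]
ee_rot: [-179.7, 0.1, 88.3]
wrist_force: [0.2, 0.5, 1.0]
opening: 0.0498
```

```bash
python3 - <<'E'
from h import *
O=np.load("stand.npy")[:2];a=np.load("stand.npy")[2]
ex=np.array([np.cos(a),np.sin(a)]); ey=np.array([-np.sin(a),np.cos(a)])
cal=imaging.calibration("wrist"); s=get_state(); im=imaging.get_image("wrist"); cv2.imwrite("pics/w1.png",im[:,:,::-1])
p=O+ex*-.011+ey*.112; print(s["position"],s["ee_rot"],"delta cm",(p-s["position"][:2])*100)
E
```

```text
[0.55299755 0.17343163 0.17492923] [-1.79708820e+02  6.25691090e-02  8.83145624e+01] delta cm [1.04299142 1.73454034]
```

View pics/w1.png

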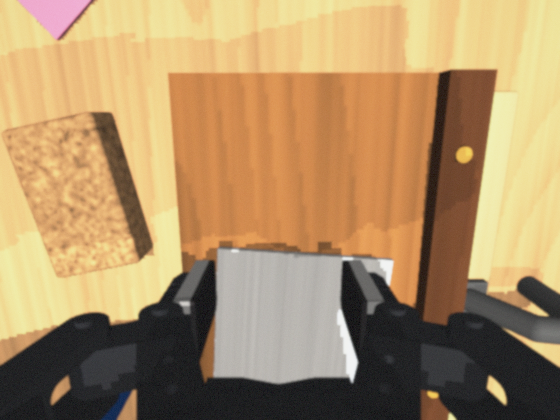

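The wrist view shows the blank's +y end from (216,249) to (392,260), the fence face at about col 435, the board's +y end at row 72, and the fingers at (200,290) and (362,290).

```bash
python3 - <<'E'
from h import *
O=np.load("stand.npy")[:2];a=np.load("stand.npy")[2]
ex=np.array([np.cos(a),np.sin(a)]); ey=np.array([-np.sin(a),np.cos(a)])
L=lambda P:np.c_[(P[:,:2]-O)@ex,(P[:,:2]-O)@ey].round(4)
w=ray("wrist",[[216,249],[392,260]],.092); b=ray("wrist",[[170,73],[440,71],[182,262],[422,262]],.088)
print("blank end",w,L(w)); print("board",L(b)); print("tcp",L(np.array([get_state()["position"]])))
E
```

```text
blank end [[0.51950355 0.16388488 0.092     ]
 [0.62023373 0.15426569 0.092     ]] [[-0.0541  0.0838]
 [ 0.0469  0.0772]]
board [[-0.0745  0.1787]
 [ 0.0647  0.1798]
 [-0.0751  0.0742]
 [ 0.0659  0.0743]]
tcp [[-0.0193  0.0944]]
```

Call:
{"method": "servo_tool", "body": {
  "hand": [5, 5, 5, 5, 5, 5],
  "delta_pos": [
    [1, 1.8, 0],
    [1, 1.8, -3],
    [1, 1.8, -5.5],
    [1, 1.8, -5.5],
    [1, 1.8, -5.5],
    [1, 1.8, -5.5]
  ],
  "delta_rot": [
    [0, 0, 0],
    [0, 0, 0],
    [0, 0, 0],
    [0, 0, 0],
    [0, 0, 0],
    [0, 0, 0]
  ]
}}

```text
t: 2.48
position: [0.5663, 0.1916, 0.1241]
ee_rot: [179.8, -0.0, 88.3]
wrist_force: [-0.4, -0.2, 0.5]
opening: 0.0502
```

Call:
{"method": "servo_tool", "body": {
  "hand": [5, 5, 5, 5, 5, 5],
  "delta_pos": [
    [0, 0, -0.1],
    [0, 0, -0.2],
    [0, 0, -0.3],
    [0, 0, -0.4],
    [0, 0, -0.4],
    [0, 0, -0.4]
  ],
  "delta_rot": [
    [0, 0, 0],
    [0, 0, 0],
    [0, 0, 0],
    [0, 0, 0],
    [0, 0, 0],
    [0, 0, 0]
  ]
}}

```text
t: 2.98
position: [0.5648, 0.1917, 0.1173]
ee_rot: [-180.0, 0.0, 88.3]
wrist_force: [-0.1, -0.2, -0.5]
opening: 0.0499
```

Call:
{"method": "servo_tool", "body": {
  "hand": [5, 5, 5, 5, 5, 5],
  "delta_pos": [
    [0, 0, -0.1],
    [0, 0, -0.2],
    [0, 0, -0.3],
    [0, 0, -0.3],
    [0, 0, -0.3],
    [0, 0, -0.3]
  ],
  "delta_rot": [
    [0, 0, 0],
    [0, 0, 0],
    [0, 0, 0],
    [0, 0, 0],
    [0, 0, 0],
    [0, 0, 0]
  ]
}}

```text
t: 3.48
position: [0.5648, 0.1917, 0.1143]
ee_rot: [-180.0, 0.0, 88.3]
wrist_force: [0.6, 0.6, 0.5]
opening: 0.0501
```

Call:
{"method": "servo_tool", "body": {
  "hand": [5, 5, 5, 5, 5, 5, 5],
  "delta_pos": [
    [0, 0, -0.1],
    [0, 0, -0.2],
    [0, 0, -0.3],
    [0, 0, -0.4],
    [0, 0, -0.5],
    [0, 0, -0.5],
    [0, 0, -0.5]
  ],
  "delta_rot": [
    [0, 0, 0],
    [0, 0, 0],
    [0, 0, 0],
    [0, 0, 0],
    [0, 0, 0],
    [0, 0, 0],
    [0, 0, 0]
  ]
}}

```text
t: 4.07
position: [0.5648, 0.1917, 0.11]
ee_rot: [180.0, -0.0, 88.3]
wrist_force: [-3.8, -0.9, 8.3]
opening: 0.0501
```

Call:
{"method": "servo_tool", "body": {
  "hand": [5, 5, 5, 5, 5, 5, 5, 5, 5, 5, 5, 5],
  "delta_pos": [
    [0, 0, 0.22],
    [0, -0.5, 0.22],
    [0, -1, 0.22],
    [-0.05, -1.6, 0.22],
    [-0.05, -2.2, 0.22],
    [-0.1, -2.8, 0.22],
    [-0.1, -3.4, 0.22],
    [-0.1, -4, 0.22],
    [-0.15, -4.6, 0.22],
    [-0.15, -5.2, 0.22],
    [-0.15, -5.6, 0.22],
    [-0.18, -6, 0.22]
  ],
  "delta_rot": [
    [0, 0, 0],
    [0, 0, 0],
    [0, 0, 0],
    [0, 0, 0],
    [0, 0, 0],
    [0, 0, 0],
    [0, 0, 0],
    [0, 0, 0],
    [0, 0, 0],
    [0, 0, 0],
    [0, 0, 0],
    [0, 0, 0]
  ]
}}

```text
t: 5.07
position: [0.5631, 0.1312, 0.1116]
ee_rot: [180.0, -0.0, 88.3]
wrist_force: [-0.7, 1.8, -0.6]
opening: 0.05
```

```bash
cat >> h.py <<'E'
O=np.load("stand.npy")[:2];a=np.load("stand.npy")[2]
ex=np.array([np.cos(a),np.sin(a)]); ey=np.array([-np.sin(a),np.cos(a)])
L=lambda P:np.c_[(np.atleast_2d(P)[:,:2]-O)@ex,(np.atleast_2d(P)[:,:2]-O)@ey].round(4)
def tocrop(fn,x0=150,x1=420,y0=130,y1=300,k=2.9):
    im=imaging.get_image("top"); cv2.imwrite(fn.replace(".png","_full.png"),im[:,:,::-1])
    cv2.imwrite(fn,cv2.resize(im[y0:y1,x0:x1],None,fx=k,fy=k,interpolation=cv2.INTER_CUBIC)[:,:,::-1]); return im
E
python3 - <<'E'
from h import *
print(L(get_state()["position"]),get_state()["wrist_force"])
im=tocrop("pics/top1.png"); m=masks(im)["blue"].astype(np.uint8); m[:160]=0;m[228:]=0;m[:,:270]=0
cs,_=cv2.findContours(m,0,1); c=max(cs,key=cv2.contourArea); r=cv2.minAreaRect(c); print(r); print(L(ray("top",cv2.boxPoints(r),.092)))
E
```

```text
[[-0.0095  0.0524]] [-0.66757867  1.80059481 -0.62486319]
((306.0, 193.0), (42.0, 16.0), 90.0)
[[ 0.0388 -0.118 ]
 [ 0.0401 -0.154 ]
 [-0.0551 -0.1563]
 [-0.0563 -0.1206]]
```

Call:
{"method": "servo_tool", "body": {
  "hand": [5, 5, 5, 5, 5, 5, 5, 5, 5, 5, 5, 5],
  "delta_pos": [
    [0, -0.5, 0],
    [0, -1.1, 0],
    [-0.05, -1.7, 0],
    [-0.05, -2.3, 0],
    [-0.1, -2.9, 0],
    [-0.1, -3.5, 0],
    [-0.1, -4.1, 0],
    [-0.15, -4.7, 0],
    [-0.15, -5.3, 0],
    [-0.15, -5.8, 0],
    [-0.18, -6.2, 0],
    [-0.18, -6.3, 0]
  ],
  "delta_rot": [
    [0, 0, 0],
    [0, 0, 0],
    [0, 0, 0],
    [0, 0, 0],
    [0, 0, 0],
    [0, 0, 0],
    [0, 0, 0],
    [0, 0, 0],
    [0, 0, 0],
    [0, 0, 0],
    [0, 0, 0],
    [0, 0, 0]
  ]
}}

```text
t: 6.12
position: [0.5612, 0.068, 0.1115]
ee_rot: [-180.0, 0.0, 88.3]
wrist_force: [0.1, 2.4, 0.6]
opening: 0.05
```

```bash
python3 - <<'E'
from h import *
print(L(get_state()["position"]),get_state()["wrist_force"])
im=tocrop("pics/top2.png"); m=masks(im)["blue"].astype(np.uint8); m[:160]=0;m[228:]=0;m[:,:270]=0
cs,_=cv2.findContours(m,0,1); c=max(cs,key=cv2.contourArea); r=cv2.minAreaRect(c); print(r); print(L(ray("top",cv2.boxPoints(r),.092)))
print(im[190,315:350].tolist())
E
```

```text
[[-0.0096 -0.0108]] [0.13986698 2.41266212 0.58949306]
((334.0, 194.0), (42.0, 16.0), 90.0)
[[ 0.0387 -0.1811]
 [ 0.04   -0.2171]
 [-0.0552 -0.2188]
 [-0.0564 -0.1831]]
[[138, 139, 133], [138, 137, 133], [140, 140, 135], [138, 139, 134], [154, 157, 156], [189, 195, 201], [188, 194, 200], [188, 194, 200], [189, 195, 202], [170, 175, 180], [78, 77, 80], [58, 72, 110], [64, 98, 171], [64, 98, 170], [64, 97, 170], [66, 98, 171], [64, 98, 170], [65, 98, 170], [65, 99, 171], [63, 96, 168], [65, 97, 171], [63, 95, 169], [63, 96, 168], [63, 95, 168], [63, 95, 169], [64, 97, 170], [65, 97, 170], [79, 103, 165], [117, 117, 136], [139, 107, 76], [139, 107, 77], [153, 125, 89], [188, 165, 116], [188, 165, 117], [186, 163, 113]]
```

View pics/top2.png

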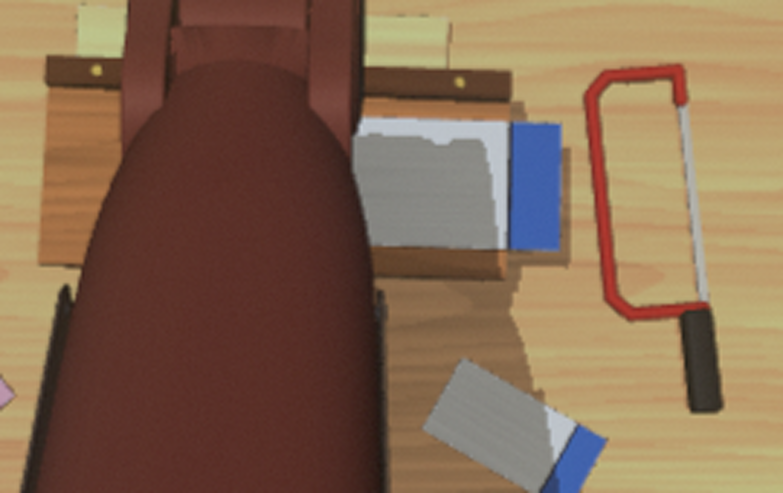

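The black line is at crop (510,185), practically at the board's end, and the blank is nearly square. I push 5 mm more, then back off and rise.

Call:
{"method": "servo_tool", "body": {
  "hand": [5, 5, 5, 5, 5, 5, 5, 5, 5, 5, 5, 5],
  "delta_pos": [
    [0, -0.1, 0],
    [0, -0.3, 0],
    [0, -0.4, 0],
    [0, -0.5, 0],
    [0, -0.5, 0],
    [0, -0.5, 0],
    [0, 0, 0],
    [0, 1, 0],
    [0, 2, 2],
    [0, 2, 5],
    [0, 2, 8],
    [0, 2, 8]
  ],
  "delta_rot": [
    [0, 0, 0],
    [0, 0, 0],
    [0, 0, 0],
    [0, 0, 0],
    [0, 0, 0],
    [0, 0, 0],
    [0, 0, 0],
    [0, 0, 0],
    [0, 0, 0],
    [0, 0, 0],
    [0, 0, 0],
    [0, 0, 0]
  ]
}}

```text
t: 7.17
position: [0.5639, 0.0898, 0.1969]
ee_rot: [179.6, -0.0, 88.3]
wrist_force: [1.0, 0.6, -0.1]
opening: 0.0499
```

```bash
python3 - <<'E'
from h import *
s=get_state(); p=O+ex*-.092+ey*-.118
print(s["position"],s["ee_rot"],"delta",(p-s["position"][:2])*100,p, "ex",ex)
im=tocrop("pics/top3.png"); print(im[190,318:334].tolist())
E
```

```text
[0.56392542 0.08976322 0.19688938] [ 1.79555224e+02 -1.28186017e-02  8.83494383e+01] delta [ -8.82855451 -12.64819894] [ 0.47563988 -0.03671877] ex [ 0.99955986 -0.02966624]
[[194, 199, 206], [193, 200, 207], [194, 200, 207], [192, 199, 205], [194, 200, 207], [192, 198, 205], [193, 199, 205], [194, 200, 206], [174, 179, 185], [82, 84, 94], [62, 83, 131], [67, 101, 175], [66, 100, 174], [66, 101, 174], [65, 99, 174], [66, 100, 174]]
```

Call:
{"method": "servo_tool", "body": {
  "hand": [5, 5, 5, 5, 5, 5, 5, 5, 5, 5, 5, 5],
  "delta_pos": [
    [-2, -3, 0],
    [-4, -6, 0],
    [-6, -9, 0],
    [-8.6, -12.5, 0],
    [-8.6, -12.5, 0],
    [-8.6, -12.5, 0],
    [-8.6, -12.5, 0],
    [-8.6, -12.5, 0],
    [-8.6, -12.5, 0],
    [-8.6, -12.5, 0],
    [-8.6, -12.5, 0],
    [-8.6, -12.5, 0]
  ],
  "delta_rot": [
    [0, 0, 90],
    [0, 0, 90],
    [0, 0, 90],
    [0, 0, 90],
    [0, 0, 90],
    [0, 0, 90],
    [0, 0, 90],
    [0, 0, 90],
    [0, 0, 90],
    [0, 0, 90],
    [0, 0, 90],
    [0, 0, 90]
  ]
}}

```text
t: 8.22
position: [0.4747, -0.0358, 0.1906]
ee_rot: [-180.0, -0.1, 173.7]
wrist_force: [0.0, 0.6, -0.4]
opening: 0.0498
```

Call:
{"method": "servo_tool", "body": {
  "hand": [5, 5, 5, 5],
  "delta_pos": [
    [0, 0, 0],
    [0, 0, 0],
    [0, 0, 0],
    [0, 0, 0]
  ],
  "delta_rot": [
    [0, 0, 4],
    [0, 0, 4],
    [0, 0, 4],
    [0, 0, 4]
  ]
}}

```text
t: 8.55
position: [0.475, -0.036, 0.1911]
ee_rot: [180.0, -0.0, 177.2]
wrist_force: [-0.0, -0.5, -1.3]
opening: 0.0502
```

Call:
{"method": "servo_tool", "body": {
  "hand": [5, 5, 5, 5, 5, 5, 5],
  "delta_pos": [
    [0, 0, -3],
    [0, 0, -6],
    [0, 0, -7],
    [0, 0, -8],
    [0, 0, -8],
    [0, 0, -8],
    [0, 0, -8]
  ],
  "delta_rot": [
    [0, 0, 1.1],
    [0, 0, 1.1],
    [0, 0, 1.1],
    [0, 0, 1.1],
    [0, 0, 1.1],
    [0, 0, 1.1],
    [0, 0, 1.1]
  ]
}}

```text
t: 9.13
position: [0.4756, -0.0364, 0.1121]
ee_rot: [-180.0, 0.0, 178.4]
wrist_force: [0.4, 0.4, 0.4]
opening: 0.0496
```

Call:
{"method": "servo_tool", "body": {
  "hand": [5, 5, 5, 5, 5, 5, 5, 5, 5],
  "delta_pos": [
    [0.5, 0, -0.05],
    [1, -0.05, -0.05],
    [1.5, -0.05, -0.05],
    [1.9, -0.05, -0.05],
    [2.3, -0.07, -0.05],
    [2.6, -0.08, -0.05],
    [2.9, -0.09, -0.05],
    [3.2, -0.1, -0.05],
    [3.2, -0.1, -0.05]
  ],
  "delta_rot": [
    [0, 0, 0],
    [0, 0, 0],
    [0, 0, 0],
    [0, 0, 0],
    [0, 0, 0],
    [0, 0, 0],
    [0, 0, 0],
    [0, 0, 0],
    [0, 0, 0]
  ]
}}

```text
t: 9.88
position: [0.5075, -0.0373, 0.1109]
ee_rot: [180.0, -0.0, 178.5]
wrist_force: [-0.9, 0.0, -0.2]
opening: 0.05
```

```bash
python3 - <<'E'
from h import *
s=get_state(); print(L(s["position"]),s["wrist_force"])
im=tocrop("pics/top4.png",250,420,130,270,4)
E
```

```text
[[-0.0601 -0.1176]] [-0.89493955  0.04167479 -0.23376806]
```

View pics/top4.png

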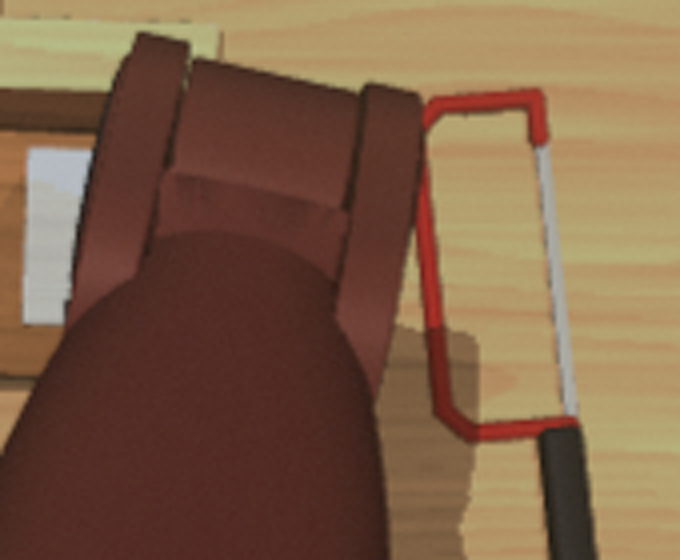

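The blank's fence-side corner, at crop (30,148), still stands about 9 mm off the fence at row 131. I push on in small steps and watch the force.

Call:
{"method": "servo_tool", "body": {
  "hand": [5, 5, 5, 5, 5, 5],
  "delta_pos": [
    [0.2, 0, 0],
    [0.4, -0.01, 0],
    [0.5, -0.02, 0],
    [0.6, -0.02, 0],
    [0.7, -0.02, 0],
    [0.7, -0.02, 0]
  ],
  "delta_rot": [
    [0, 0, 0],
    [0, 0, 0],
    [0, 0, 0],
    [0, 0, 0],
    [0, 0, 0],
    [0, 0, 0]
  ]
}}

```text
t: 10.43
position: [0.5144, -0.0375, 0.111]
ee_rot: [-180.0, 0.0, 178.4]
wrist_force: [-2.1, 0.5, -0.5]
opening: 0.05
```

Call:
{"method": "servo_tool", "body": {
  "hand": [5, 5, 5, 5],
  "delta_pos": [
    [0.1, 0, 0],
    [0.15, 0, 0],
    [0.2, 0, 0],
    [0.2, 0, 0]
  ],
  "delta_rot": [
    [0, 0, 0],
    [0, 0, 0],
    [0, 0, 0],
    [0, 0, 0]
  ]
}}

```text
t: 10.77
position: [0.5163, -0.0375, 0.111]
ee_rot: [-180.0, 0.0, 178.4]
wrist_force: [-0.9, 0.3, -0.1]
opening: 0.0499
```

Call:
{"method": "servo_tool", "body": {
  "hand": [5, 5, 5, 5],
  "delta_pos": [
    [0.1, 0, 0],
    [0.15, 0, 0],
    [0.2, 0, 0],
    [0.2, 0, 0]
  ],
  "delta_rot": [
    [0, 0, 0],
    [0, 0, 0],
    [0, 0, 0],
    [0, 0, 0]
  ]
}}

```text
t: 11.1
position: [0.5174, -0.0373, 0.1108]
ee_rot: [180.0, -0.1, 178.4]
wrist_force: [-5.1, 0.5, 2.5]
opening: 0.0501
```

Call:
{"method": "servo_tool", "body": {
  "hand": [5, 5, 5, 5],
  "delta_pos": [
    [0.1, 0, 0],
    [0.1, 0, 0],
    [0.1, 0, 0],
    [0.1, 0, 0]
  ],
  "delta_rot": [
    [0, 0, 0],
    [0, 0, 0],
    [0, 0, 0],
    [0, 0, 0]
  ]
}}

```text
t: 11.43
position: [0.5175, -0.0373, 0.1107]
ee_rot: [180.0, -0.2, 178.4]
wrist_force: [-8.3, 0.7, 5.0]
opening: 0.0502
```

Position stalls at 8 N, so the blank is against the fence. I back off and look.

Call:
{"method": "servo_tool", "body": {
  "hand": [5, 5, 5, 5, 5, 5, 5, 5, 5, 5, 5, 5],
  "delta_pos": [
    [-1, 0, 0],
    [-2, 0, 0],
    [-3, 0, 0],
    [-3.5, 0, 3],
    [-3.5, 0, 6],
    [-3.5, 0, 9],
    [-3.5, -4, 10],
    [-3.5, -8, 10],
    [-3.5, -12, 10],
    [-3.5, -16, 10],
    [-3.5, -20, 10],
    [-3.5, -24, 10]
  ],
  "delta_rot": [
    [0, 0, 0],
    [0, 0, 0],
    [0, 0, 0],
    [0, 0, 0],
    [0, 0, 0],
    [0, 0, 0],
    [0, 0, 0],
    [0, 0, 0],
    [0, 0, 0],
    [0, 0, 0],
    [0, 0, 0],
    [0, 0, 0]
  ]
}}

```text
t: 12.43
position: [0.4845, -0.2799, 0.2115]
ee_rot: [-179.9, 0.1, 178.4]
wrist_force: [0.6, 0.9, -0.0]
opening: 0.0507
```

```bash
python3 - <<'E'
from h import *
im=tocrop("pics/top5.png",200,400,130,270,4)
m=masks(im); roi=np.zeros(im.shape[:2],bool); roi[150:228,200:360]=1
def R(k):
    cs,_=cv2.findContours((k&roi).astype(np.uint8),0,1); c=max(cs,key=cv2.contourArea); return c
for n in m: 
    r=cv2.minAreaRect(R(m[n])); print(n,r,L(ray("top",cv2.boxPoints(r),.092)).tolist())
g=im.astype(int).sum(2)
print("rows at cols",[ (c,g[158:170,c].tolist()) for c in (240,280,320)])
print("line",[ (r,g[r,320:336].tolist()) for r in (175,190,202)])
E
```

```text
grey ((291.1654357910156, 185.54629516601562), (70.83378601074219, 43.89973449707031), 1.5911403894424438) [[-0.0427, -0.0245], [0.0571, -0.0235], [0.0581, -0.1833], [-0.0418, -0.1827]]
blue ((336.0, 187.0), (42.0, 16.0), 90.0) [[0.0549, -0.1852], [0.0562, -0.2214], [-0.0393, -0.223], [-0.0405, -0.1872]]
rows at cols [(240, [181, 178, 168, 134, 204, 317, 314, 310, 322, 332, 345, 339]), (280, [204, 195, 187, 182, 167, 331, 548, 551, 551, 547, 552, 549]), (320, [195, 196, 199, 195, 186, 172, 328, 552, 550, 551, 547, 549])]
line [(175, [550, 549, 548, 546, 552, 548, 502, 296, 234, 315, 309, 309, 311, 311, 306, 306]), (190, [549, 548, 548, 547, 548, 546, 485, 180, 249, 310, 311, 313, 312, 315, 310, 311]), (202, [549, 549, 551, 547, 552, 521, 375, 203, 285, 310, 313, 313, 315, 310, 316, 311])]
```

View pics/top5.png

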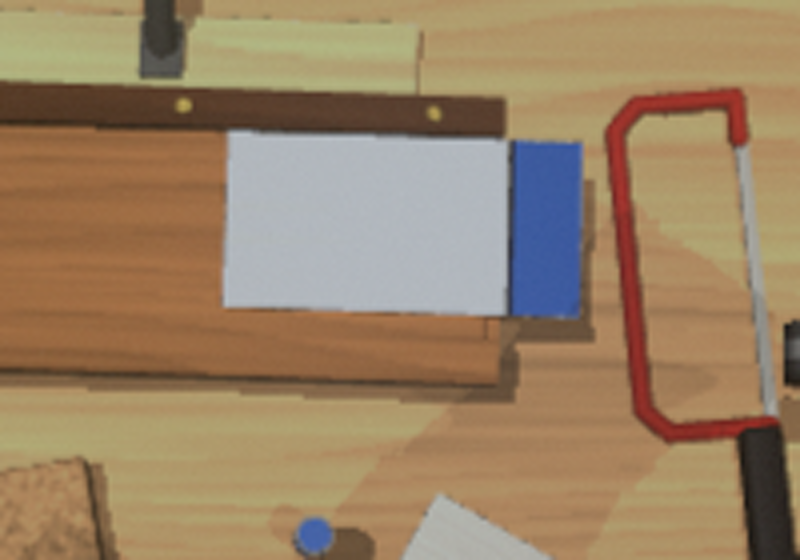

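The blank lies flush and parallel along the fence. The black line is at crop col 510 against the board's end at about 501, so roughly 4–5 mm past. The bystanders look unmoved. I let the arm settle and hand in.

Call:
{"method": "servo_tool", "body": {
  "hand": [5, 5, 5, 5],
  "delta_pos": [
    [0, 0, 0],
    [0, 0, 0],
    [0, 0, 0],
    [0, 0, 0]
  ],
  "delta_rot": [
    [0, 0, 0],
    [0, 0, 0],
    [0, 0, 0],
    [0, 0, 0]
  ]
}}

```text
t: 12.82
position: [0.4845, -0.2764, 0.2111]
ee_rot: [180.0, 0.0, 178.5]
wrist_force: [0.4, 0.3, -0.4]
opening: 0.0499
```

```bash
python3 -c "
from rig import workorder; print(workorder.sign_off())"
```

```text
the job is handed in; nothing more can be done
None
```

The blank is pushed into place and the job is handed in at about 13 s; no verdict is reported. I slid the blank about 110 mm towards the saw end with two fingertips, then pushed it sideways until it stalled against the fence at about 8 N. I then drew the hand well clear.

- **Fence:** in the last top picture the long edge lies along the fence with no gap I could see. The blank's angle in the picture (1.6°) matches the stand's (about 1.5–1.9°), well within 0.025 rad.
- **Cut line:** it stands about 3–5 mm past the board's end. The estimate from the line's pixels gave about 5 mm and the one from the blank's ends about 3 mm. Both are inside the 0–10 mm window.
- **Bystanders:** the hacksaw, marker and visible part of the cork block looked unmoved. The cone was outside the last picture I viewed; the arm passed nowhere near it.
- **Disagreement:** the wrist camera placed things about 5 mm farther in x than the top camera. It did not matter, because I found the fence by contact.

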